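# Clamp a glued percussion block in the crank clamp

### The job

The wooden percussion block has just been glued: set it down (do not drop it) upright in the bed of the crank clamp, on the loading spot with its long sides parallel to the jaws. Then take the crank by its free-spinning grip and, without letting go on the way, wind it round clockwise until the jaw holds the block firmly against the end stop, squeezing it with about 30 newtons (clearly more than a touch, and never over 50, which would crush the joint). Let go of the grip so that the clamp stays tight, and leave the drum, the shaker and the little box where they are.

Things in the scene. Friction and masses are not known exactly. Their poses are not given: they have to be found in the camera images.
- block: The percussion block: a plain wooden rectangular block glued from a pale and a browner half, with a dark glue line and a narrow black slot along its top. 100 mm long (its x), 45 mm thick (its y), 50 mm high (z), 0.15 to 0.31 kg, loose on the table. Origin: centre of its underside. Grip it across the 45 mm thickness.
- clamp: The crank clamp, fixed to the table: base 110 mm wide (x), 395 mm long (y), 15 mm thick; wooden bed at the +y end, grey gear housing 61 mm high at the -y end. Origin on the table surface on its centre line, 185 mm from the -y end; z up. Its jaws stand across x and close along y. The moving jaw is 52 mm high; its rack sticks out up to 100 mm past the -y end, 22 to 38 mm above the table.
- bed: The wooden bed plate of the clamp, its top 15 mm above the table; origin and axes as the clamp's. A dark steel end stop (90 mm wide, 40 mm high above the bed) is pinned on it towards the +y end: its face lies at y = 115 to 145 mm, different every time and not measured.
- load_spot (a point): Where the block's underside centre is set down (within 20 mm): on top of the bed, 15 mm above the table, on the centre line, 50 mm along +y from the clamp's origin; axes as the clamp's. The block's x lies along the clamp's x, either way round. At least 30 mm is free on either side of the block between the jaws: open the fingers only as far as needed.
- pad: The cork-faced pressing plate (85 mm wide, 6 mm thick, 16 to 52 mm above the table) carried on springs at the front of the moving jaw. Its face lies 15 mm on the -y side of this origin; with the crank at 0 the origin is at the clamp's. The springs start at 0 N and give 6 N per mm squeezed (12 mm at most).
- crank (a joint): Angle of the crank, rad. At 0 its arm points to the clamp's -x; grows clockwise seen from above; the jaw moves 10 mm along +y per rad. Starts at -0.8 to 0.8, needs 1.2 to 2.2 turns. Takes about 6.4 N at the grip to turn (less shows while it stands), stays where left; each 10 N of squeeze adds 1.8 N at the grip (30 N: 5.5 N more than running free). At the stop the squeeze grows about 60 N per rad.
- crank_axis (a point): Point on the vertical axis of the crank, 97 mm above the table, at the height of the middle of the grip; at x = 0, y = -130 mm from the clamp's origin.
- grip_mid (a point): Middle of the crank's grip: an upright dark wooden knob, 25 mm in diameter, 50 mm high (72 to 122 mm above the table), spinning freely on its pin, 55 mm from the crank axis, on the end of the flat steel crank arm whose top is 71 mm above the table. Nothing near is higher than the arm. The hand may keep its own direction while it goes round.
- grip: The same knob; origin at the centre of its underside, 25 mm below grip_mid. A light pinch slips off under the load: hold it firmly (about 40 N). The drive holds a squeeze of up to about 35 N by itself; beyond that it runs back a little when let go.
- drum: Frame drum lying flat, 160 mm across, 52 mm high, beyond the clamp. Leave it alone. Origin: centre of its underside.
- shaker: Wooden tube shaker standing upright, 60 mm across, 130 mm high, to the right. Leave it alone. Origin: centre of its underside.
- slidebox: Little pale wooden box 80 x 50 x 34 mm with a half-open lid, near the block. Leave it alone. Origin: centre of its underside.
Things that resemble listed ones, but are neither listed nor needed, are in the scene too. What is shaped like the block but blue, purple or yellow is not meant.

How it is judged:
By the outcome, as a careful person would: the job done as asked, in the order asked, and still so for the second after the job is handed in, with the robot touching nothing.
It also fails if it takes over 72 s, if anything falls off the work surface, if the arm or the gripper's body presses on something with over 40 N, if the wrist force passes 120 N, or if a joint passes its speed limit or range.

### The arm

A 6-joint arm with a two-finger parallel gripper is mounted at the origin on the work surface. World frame = base frame: x ahead of the robot, y to its left, z up, the work surface at z = 0. Lengths are in mm, angles in degrees, forces in N, time in s.
With the tool pointing down it reaches from about 300 to 850 mm from the base axis. Payload 4.2 kg.
Tool frame: the origin (TCP) lies midway between the tips of the shut fingers; the grasp point (between the pads) lies 19 mm behind it; z points along the fingers, x is the direction in which the jaws open and shut, and the axes are right-handed (so a half turn about z gives the same grasp; the last joint's range is limited). The gripper opens to 91 mm and grips with 3 to 60 N. Pads are 32 mm wide; open, the fingers measure 118 mm over their backs; the gripper's body (76 mm by 178 mm) begins 60 mm behind the grasp point.
Start: joints at [69.328, 18.312, 89.639, -0, 72.044, -1.146], TCP at [192.192, 541.948, 188.176] pointing down, gripper open.
Joint ranges: [-177.97, 177.97], [-48.28, 115.42], [12.27, 149.76], [-77.06, 257.06], [2.81, 150.46], [-146.56, 146.56]. Speed limits (degrees/s): [147.25, 147.25, 180, 180, 180, 180].

### API

Orientations are given as [roll, pitch, yaw] about the fixed x, y, z axes, in that order (R = Rz(yaw) Ry(pitch) Rx(roll)).
In Python, from workcell import env gives the robot as it stands. The module is installed in compiled form; this text tells all that it offers.
- The arm moves only by the tool drive_tool, never from a script. Its argument "series" is a list of rows, each a list of 3 entries, a list of its own where there are three numbers: the closure, from 0 (fully open) to 1 (shut), then the shift along the tool's x, y, z in mm, then the turn, a rotation vector about the tool's x, y, z in rad. In form: [[gripper, [dx, dy, dz], [rx, ry, rz]], ...]. A call has exactly 5 rows; each row is the pose to reach, as a shift and turn from the pose commanded when the call began, along the tool's axes at that moment; what a row does not reach only later rows make up. A row lasts 1/10 s, in which the tool goes at most 50 mm and 8.59 degrees, less where a joint would pass 70% of its speed; a pose out of reach is approached as far as the arm can. A call with a gripper value outside its range is refused whole. The fingers move at their own pace and stop on an object; "squeeze" is the grip in N (left out, the last holds). Time passes only in rows, so rows that repeat a pose let the fingers close, or fill a call up. It gives the time, the measured TCP pose, the force and the opening at its end, in the units of the state.
- env.state(): the state, without advancing time (a new reading comes with each control period).
- env.grab_frame(name): name is "scene" or "top" or "wrist"; returns a dict with "image" (400x640x3 uint8, red, green, blue), "K" (3x3 intrinsics, pixels), "k1" (the pictures are not rectified: a ray, as slopes to the right and down, at radius r is drawn at 1 + k1 r^2 times it, then the intrinsics apply), "origin" and "orientation" of the camera in the world. Camera axes: x right, y down, z forward; pixel columns grow to the right and rows downward; lengths in mm; the calibration is good to about 2 mm. A picture is of the moment at which its call begins. There is no depth.
- env.job_done(): hands the job in, once; it reports no verdict.
The state is a dict: "time_s": time; "qpos": joint angles; "qvel": joint speeds; "effort": joint torques, N m; "ee_pos": TCP position; "ee_rot": TCP orientation; "force": force on the tool from outside, world axes, zero at the start; "torque": the same for the moment, N m; "gripper_width": finger opening in mm.
Only numpy, scipy, OpenCV 4.12 (cv2) and the standard library are available. Lean on these libraries where they do the work, as an engineer would, in place of code of your own. Each camera call takes 0.05 s, during which the arm holds its last target.

## Working session

There is one attempt and no reset: what is moved stays moved. The work goes in short steps, Python scripts to look and compute and a tool call to move; the robot and the scene stay as the last step left them, time stands still between calls to the robot, and variables do not carry over. Pictures are saved under pics/ and viewed, and the job is handed in when it is done.

Besides the shell and the picture viewer there is one more tool, called after "Emit:" by a JSON object that holds its "name" and its "arguments", one argument or row to a line. drive_tool: Moves the arm, as the interface text tells. Its arguments: {"type":"object","properties":{"series":{"type":"array","items":{"type":"array"}},"squeeze":{"type":"number"}},"required":["series"]}

```bash
mkdir -p pics; ls
cat > h.py <<'E'
import numpy as np, cv2
from scipy.spatial.transform import Rotation as R
from workcell import env
def snap(n,f):
    d=env.grab_frame(n); cv2.imwrite('pics/'+f+'.png',d['image'][:,:,::-1]); 
    np.savez('pics/'+f+'.npz',**{k:np.array(v) for k,v in d.items()})
    return d
E
python3 - <<'E'
from h import *
print(env.state())
for n in ['scene','top','wrist']:
    d=snap(n,n+'0'); print(n,d['K'],d['k1'],d['origin'],d['orientation'])
E
```

```text
pics
{'time_s': 0.0, 'qpos': array([ 6.93288223e+01,  1.83507187e+01,  8.97067947e+01, -9.31369262e-04,
        7.20447462e+01, -1.14591352e+00]), 'qvel': array([ 0.06943821, -0.1138518 , -0.01790148, -0.07523099, -0.06263364,
       -0.03262243]), 'effort': array([-2.11847124e-03, -4.12452614e+01, -2.31972653e+01,  7.26669305e-02,
        4.56707901e-02, -1.45392596e-04]), 'ee_pos': array([191.98390275, 541.40632039, 187.32694903]), 'ee_rot': array([-1.79998840e+02,  1.02256899e-01,  7.04750248e+01]), 'force': array([0.69149068, 0.05539772, 0.01354107]), 'torque': array([-0.01053925,  0.00706338,  0.01354703]), 'gripper_width': 91.53305042934014}
scene [[418.17195619   0.         317.70566635]
 [  0.         418.17195619 201.38213151]
 [  0.           0.           1.        ]] 0.022338665967357604 [1058.9358545  -356.10689411 1048.04082553] [-145.91449849   -0.5749638    56.41514831]
top [[423.68762762   0.         318.32124576]
 [  0.         423.68762762 200.53105803]
 [  0.           0.           1.        ]] -0.10546983203799488 [ 397.93981887   14.66249613 1395.74856214] [-173.0939362    -0.29794262  -89.37803391]
wrist [[340.67640911   0.         325.34214906]
 [  0.         340.67640911 201.03054556]
 [  0.           0.           1.        ]] 0.008675358107385388 [122.77771545 567.38384078 383.30279728] [1.64719136e+02 1.09955629e-01 7.04297221e+01]
```

View pics/scene0.png

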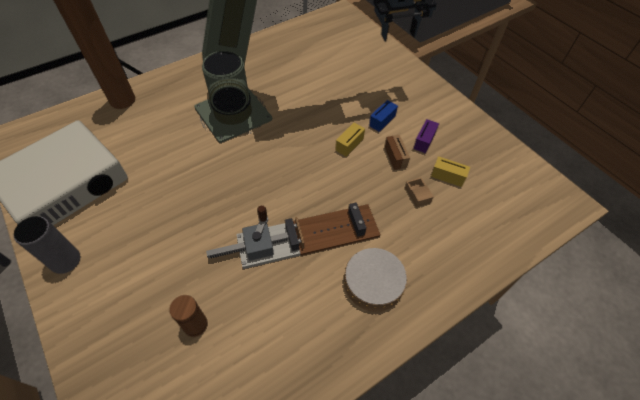

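View pics/top0.png

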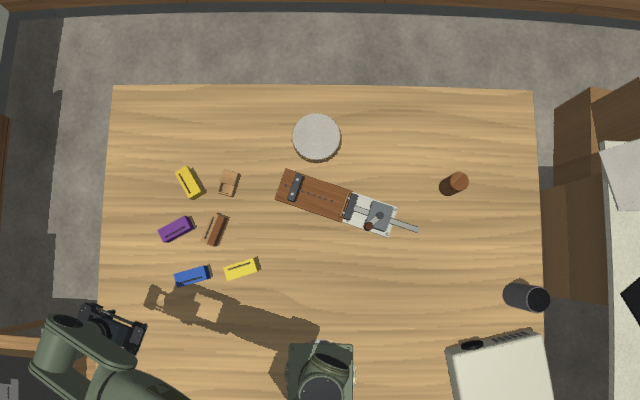

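View pics/wrist0.png

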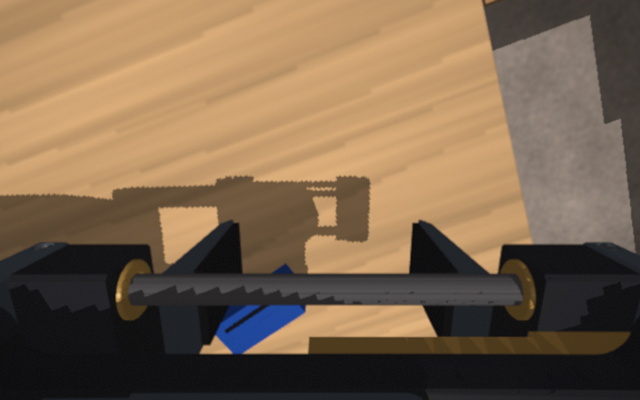

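Run:
```python
import cv2,numpy as np
a=cv2.imread('pics/top0.png')
c1=cv2.resize(a[160:290,140:270],None,fx=4.4,fy=4.4,interpolation=cv2.INTER_CUBIC)
cv2.imwrite('pics/c1.png',c1)
c2=cv2.resize(a[155:250,265:430],None,fx=4.8,fy=4.8,interpolation=cv2.INTER_CUBIC)
cv2.imwrite('pics/c2.png',c2)
b=cv2.imread('pics/scene0.png')
cv2.imwrite('pics/c3.png',cv2.resize(b[95:270,200:480],None,fx=2.8,fy=2.8,interpolation=cv2.INTER_CUBIC))
```

```text
(no output)
```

View pics/c1.png

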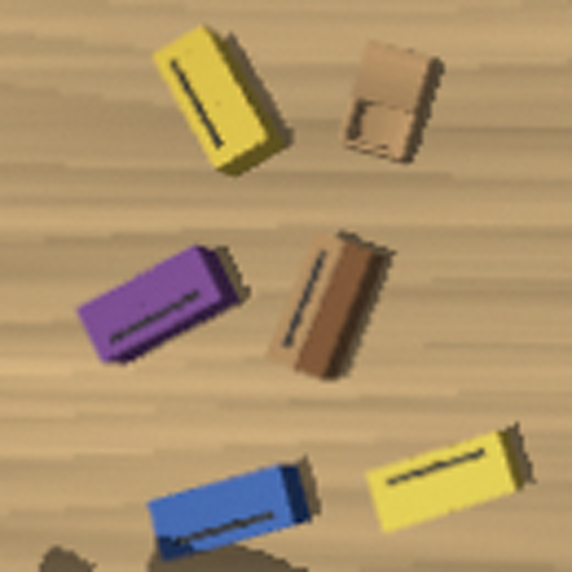

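View pics/c2.png

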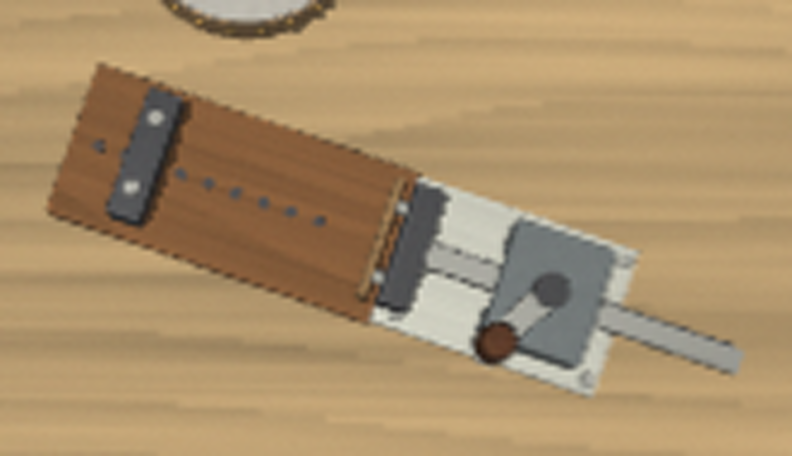

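View pics/c3.png

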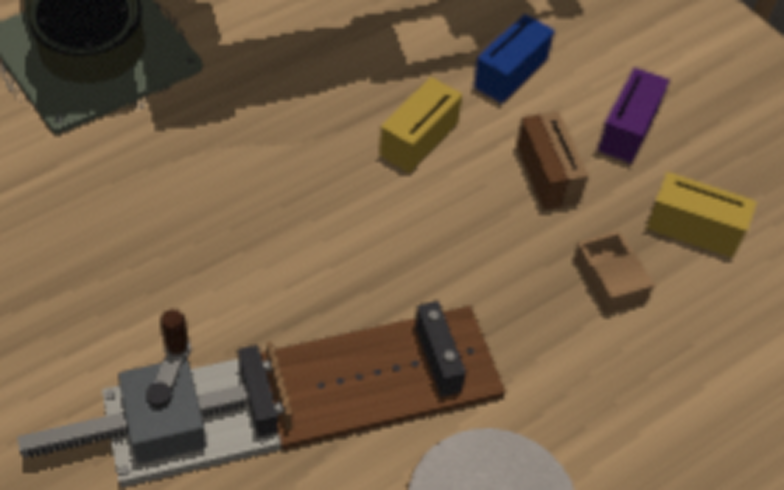

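```bash
cat >> h.py <<'E'
def load(f): return dict(np.load('pics/'+f+'.npz'))
def cast(d,px,z):
    px=np.array(px,float).reshape(-1,1,2)
    n=cv2.undistortPoints(px,d['K'],np.array([float(d['k1']),0,0,0,0]),criteria=(3,50,1e-10)).reshape(-1,2) if 0 else cv2.undistortPointsIter(px,d['K'],np.array([float(d['k1']),0,0,0]),None,None,(3,50,1e-10)).reshape(-1,2)
    r=R.from_euler('xyz',d['orientation'],degrees=True).apply(np.c_[n,np.ones(len(n))])
    o=d['origin']; z=np.broadcast_to(z,(len(n),))
    return o+r*((z-o[2])/r[:,2])[:,None]
def proj(d,P):
    P=np.array(P,float).reshape(-1,3)
    Rm=R.from_euler('xyz',d['orientation'],degrees=True).inv()
    p,_=cv2.projectPoints(Rm.apply(P-d['origin']),np.zeros(3),np.zeros(3),d['K'],np.array([float(d['k1']),0,0,0]))
    return p.reshape(-1,2)
E
python3 - <<'E'
from h import *
d=load('top0')
c=np.array([[100,65],[47,212],[637,252],[592,395]],float); c=(c+.5)/4.8-.5+[265,155]
P=cast(d,c,15); print(P)
print([np.linalg.norm(P[i]-P[j]) for i,j in((0,1),(2,3),(0,2),(1,3))])
g=(np.array([[496,338],[552,288]])+.5)/4.8-.5+[265,155]
print(cast(d,g,[122,85]))
b=(np.array([[268,358],[320,233],[388,250],[332,378],[297,370],[345,240]])+.5)/4.4-.5+[140,160]
print(cast(d,b,50))
s=load('scene0'); g=(np.array([[172,315],[160,395]])+.5)/2.8-.5+[200,95]
print(cast(s,g,[122,85]))
b=(np.array([[516,150],[520,118],[555,112],[583,175],[545,190]])+.5)/2.8-.5+[200,95]
print(cast(s,b,50))
E
```

```text
[[ 672.17126109  119.51794469   15.        ]
 [ 569.41610408  153.70842618   15.        ]
 [ 546.43831777 -250.96531996   15.        ]
 [ 448.31844869 -219.18314865   15.        ]]
[np.float64(108.2940964095582), np.float64(103.13881481898544), np.float64(391.23729681545683), np.float64(392.0622000711979)]
[[ 479.63931616 -140.6555496   122.        ]
 [ 514.82361013 -181.69830448   85.        ]]
[[426.83145897 383.50325267  50.        ]
 [518.23297421 348.76985596  50.        ]
 [506.47154923 298.31485599  50.        ]
 [413.18766207 336.05813888  50.        ]
 [418.52607392 361.88071686  50.        ]
 [513.35565291 330.15620652  50.        ]]
[[ 475.50479702 -137.16970138  122.        ]
 [ 524.60860079 -181.80686984   85.        ]]
[[447.65067474 312.8821874   50.        ]
 [412.03033746 347.2050796   50.        ]
 [426.83539769 386.94763393  50.        ]
 [517.11769385 352.21876173  50.        ]
 [510.68616425 303.18564788  50.        ]]
```

Emit:
{"name": "drive_tool", "arguments": {
  "series": [
    [0.28,[-6,20,0],[0,0,0]],
    [0.28,[-15,52,0],[0,0,0]],
    [0.28,[-25,87,0],[0,0,0]],
    [0.28,[-36,123,0],[0,0,0]],
    [0.28,[-46,160,0],[0,0,0]]
  ],
  "squeeze": 30
}}

```text
time_s: 0.65
ee_pos: [328.4, 444.1, 187.9]
ee_rot: [-180.0, 0.0, 70.5]
force: [0.2, 1.0, -0.6]
gripper_width: 65.8
```

Emit:
{"name": "drive_tool", "arguments": {
  "series": [
    [0.28,[-10,36,0],[0,0,0]],
    [0.28,[-21,72,0],[0,0,0]],
    [0.28,[-32,110,0],[0,0,0]],
    [0.28,[-41,142,0],[0,0,0]],
    [0.28,[-46,160,0],[0,0,0]]
  ]
}}

```text
time_s: 1.15
ee_pos: [464.9, 346.4, 187.8]
ee_rot: [180.0, 0.0, 70.4]
force: [-0.1, 0.9, 0.4]
gripper_width: 65.5
```

Run:
```python
from h import *
d=snap('wrist','w1'); s=env.state(); print(s['time_s'],s['ee_pos'],s['ee_rot'],s['force'],s['gripper_width'],d['origin'],d['orientation'])
```

```text
1.2 [466.62202532 345.37443398 187.68547095] [1.79868381e+02 5.99560809e-02 7.02975331e+01] [ 1.84117555 -0.14725892 -0.1116136 ] 65.64282290376626 [395.57548326 372.33926765 383.62713312] [1.64699516e+02 5.73209599e-02 7.03084603e+01]
```

View pics/w1.png

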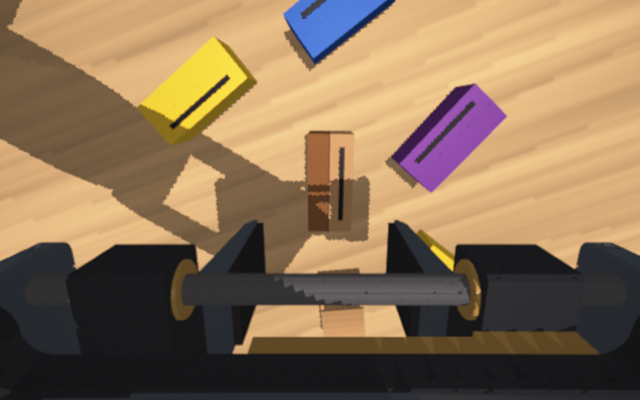

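Run:
```python
from h import *
a=cv2.imread('pics/w1.png')
cv2.imwrite('pics/c4.png',cv2.resize(a[120:245,270:400],None,fx=4.5,fy=4.5,interpolation=cv2.INTER_CUBIC))
```

```text
(no output)
```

View pics/c4.png

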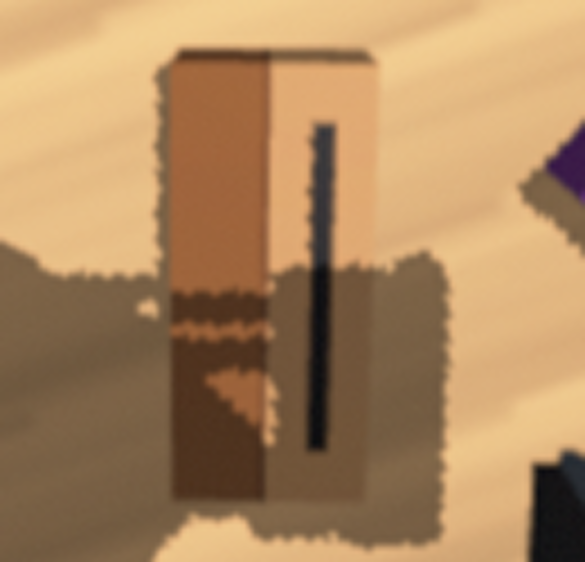

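The block is the pale and brown one with the dark glue line and the slot in its pale half; its top face spans about px (308–354, 133–231). The other block shapes in the view are blue (335,20), purple (455,135) and yellow (200,90), so they are ruled out.

Run:
```python
from h import *
d=load('w1')
c=(np.array([[171,60],[378,62],[365,500],[172,500]])+.5)/4.5-.5+[270,120]
P=cast(d,c,50);print(P.round(1), [np.linalg.norm(P[i]-P[(i+1)%4]).round(1) for i in range(4)])
m=P.mean(0);print(m)
ax=P[0]+P[1]-P[2]-P[3]; print(np.degrees(np.arctan2(ax[1],ax[0])),[np.degrees(np.arctan2(*(P[i]-P[j])[1::-1])) for i,j in((0,3),(1,2))])
s=env.state()
# tool frame offset using commanded yaw 70.45
Rm=R.from_euler('xyz',s['ee_rot'],degrees=True); print(Rm.inv().apply(m-s['ee_pos']))
```

```text
[[411.7 348.1  50. ]
 [427.  389.6  50. ]
 [520.4 355.3  50. ]
 [505.4 313.3  50. ]] [np.float64(44.3), np.float64(99.5), np.float64(44.6), np.float64(100.0)]
[466.13378879 351.59972652  50.        ]
159.7443552230191 [np.float64(159.6513639324158), np.float64(159.8377576748685)]
[  5.84031239  -2.87469028 137.67319441]
```

Emit:
{"name": "drive_tool", "arguments": {
  "series": [
    [0.28,[1,0,20],[0,0,0.005]],
    [0.28,[2,0,45],[0,0,0.01]],
    [0.28,[3,0,70],[0,0,0.012]],
    [0.28,[4,0,90],[0,0,0.012]],
    [0.28,[4,0,100],[0,0,0.012]]
  ]
}}

```text
time_s: 1.7
ee_pos: [462.9, 351.6, 86.0]
ee_rot: [-179.9, 0.2, 69.8]
force: [-0.5, 0.4, 0.8]
gripper_width: 66.0
```

Run:
```python
from h import *
for i in range(2): d=snap('wrist','w2');s=env.state(); print(s['ee_pos'],s['ee_rot'],d['origin'],d['orientation'])
m=np.array([466.1,351.6,50]);Rm=R.from_euler('xyz',s['ee_rot'],degrees=True); print(Rm.inv().apply(m-s['ee_pos']))
```

```text
[462.61788443 351.28616952  85.28376623] [-179.83160438    0.23593644   69.80681867] [394.4958285  378.41993546 282.08007482] [164.84762228   0.18949252  69.75980212]
[463.23819603 351.62572874  86.72768428] [-1.79887158e+02  1.54642429e-01  6.98009460e+01] [394.39495649 378.26115291 281.37898393] [164.88776775   0.25681974  69.76107078]
[ 1.06311012  2.76700605 36.7195704 ]
```

View pics/w2.png

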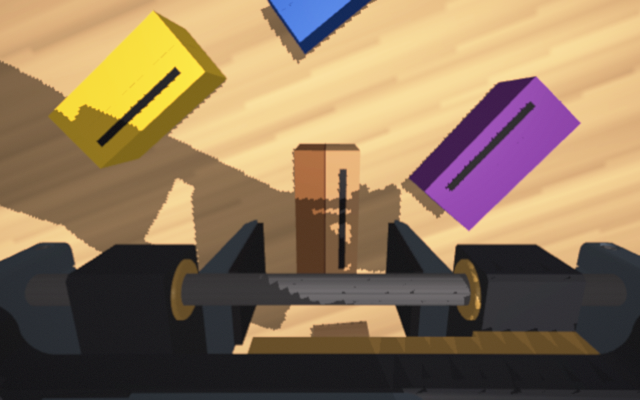

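Emit:
{"name": "drive_tool", "arguments": {
  "series": [
    [0.28,[1,1,20],[0,0,0]],
    [0.28,[1,3,45],[0,0,0]],
    [0.28,[1,3,65],[0,0,0]],
    [0.28,[1,3,76],[0,0,0]],
    [0.28,[1,3,78],[0,0,0]]
  ]
}}

```text
time_s: 2.3
ee_pos: [467.3, 351.9, 9.8]
ee_rot: [-180.0, 0.0, 69.8]
force: [-0.3, -0.5, -0.8]
gripper_width: 65.4
```

Emit:
{"name": "drive_tool", "arguments": {
  "series": [
    [0.5,[0,0,0],[0,0,0]],
    [0.6,[0,0,0],[0,0,0]],
    [0.6,[0,0,0],[0,0,0]],
    [0.6,[0,0,0],[0,0,0]],
    [0.6,[0,0,0],[0,0,0]]
  ],
  "squeeze": 25
}}

```text
time_s: 2.8
ee_pos: [467.8, 351.8, 11.3]
ee_rot: [180.0, -0.0, 69.8]
force: [-0.9, -3.0, 6.2]
gripper_width: 44.6
```

Emit:
{"name": "drive_tool", "arguments": {
  "series": [
    [0.6,[0,0,-10],[0,0,0]],
    [0.6,[0,0,-35],[0,0,0]],
    [0.6,[0,0,-70],[0,0,0]],
    [0.6,[-10,7,-105],[0,0,0]],
    [0.6,[-30,22,-130],[0,0,0]]
  ]
}}

```text
time_s: 3.3
ee_pos: [478.3, 317.9, 142.8]
ee_rot: [179.9, -0.2, 69.9]
force: [1.1, -0.6, -1.5]
gripper_width: 45.2
```

Emit:
{"name": "drive_tool", "arguments": {
  "series": [
    [0.6,[-30,22,-5],[0,0,0]],
    [0.6,[-62,45,-5],[0,0,0]],
    [0.6,[-94,68,-5],[0,0,0]],
    [0.6,[-126,91,-5],[0,0,0]],
    [0.6,[-158,114,-5],[0,0,0]]
  ]
}}

```text
time_s: 3.8
ee_pos: [530.4, 127.3, 145.5]
ee_rot: [180.0, -0.1, 69.8]
force: [1.7, 0.1, -3.5]
gripper_width: 44.9
```

Emit:
{"name": "drive_tool", "arguments": {
  "series": [
    [0.6,[-32,23,0],[0,0,-0.006]],
    [0.6,[-64,46,0],[0,0,-0.012]],
    [0.6,[-92,67,0],[0,0,-0.018]],
    [0.6,[-112,81,0],[0,0,-0.025]],
    [0.6,[-120,87,0],[0,0,-0.03]]
  ]
}}

```text
time_s: 4.3
ee_pos: [570.9, -16.1, 145.3]
ee_rot: [180.0, -0.0, 71.4]
force: [0.1, 0.4, -2.0]
gripper_width: 44.7
```

Run:
```python
from h import *
d=snap('wrist','w3');d=snap('wrist','w3');s=env.state(); print(s['time_s'],s['ee_pos'],s['ee_rot'],s['force'],d['origin'],d['orientation'],s['gripper_width'])
```

```text
4.4 [570.54078256 -14.68156434 145.10099191] [-1.79988959e+02 -3.55651092e-02  7.13959036e+01] [ 0.33603532 -0.04982793 -1.54792287] [501.1897367    8.26275016 341.00489602] [1.64667972e+02 4.02880674e-02 7.13475435e+01] 44.96451952747434
```

View pics/w3.png

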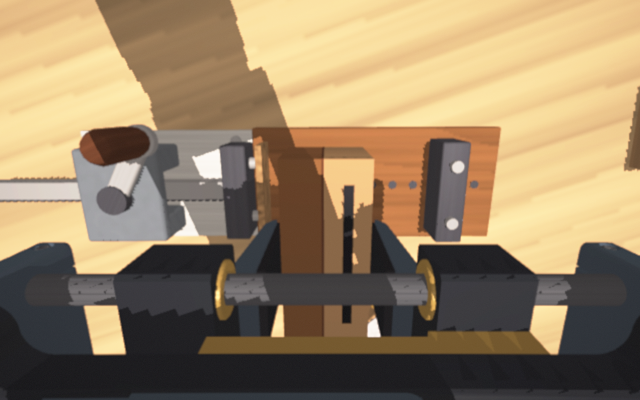

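Run:
```python
from h import *
a=cv2.imread('pics/w3.png')
cv2.imwrite('pics/c5.png',cv2.resize(a[115:250,370:510],None,fx=4.3,fy=4.3,interpolation=cv2.INTER_CUBIC))
cv2.imwrite('pics/c6.png',cv2.resize(a[115:250,70:290],None,fx=3.6,fy=3.6,interpolation=cv2.INTER_CUBIC))
```

```text
(no output)
```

View pics/c5.png

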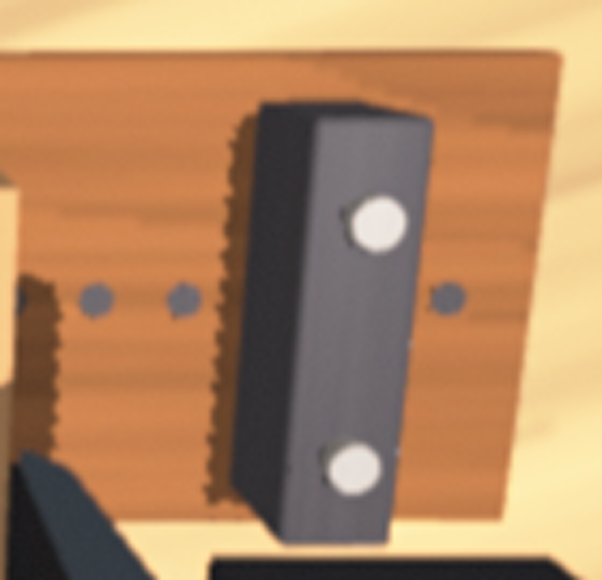

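View pics/c6.png

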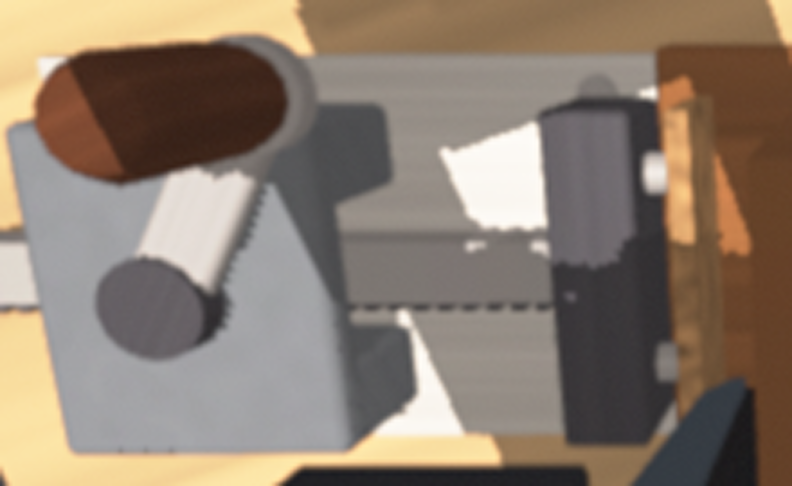

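Run:
```python
from h import *
d=load('w3')
f=lambda p,s,o:(np.array(p,float)+.5)/s-.5+o
c=f([[560,52],[502,520],[10,52],[120,520]],4.3,[370,115])
P=cast(d,c,15);print(P.round(1),np.linalg.norm(P[0]-P[1]))
ang=lambda v:np.degrees(np.arctan2(v[1],v[0]))
print('edge dirs',ang(P[0]-P[2]),ang(P[1]-P[3]),'end dir',ang(P[0]-P[1])+90)
Q=cast(d,f([[38,58],[650,52]],3.6,[70,115]),15);print(Q.round(1),ang(P[0]-Q[0]),np.linalg.norm(P[0]-Q[0]))
S=cast(d,f([[315,118],[282,543]],4.3,[370,115]),55);print('stop',S.round(1),np.linalg.norm(S[0]-S[1]),ang(S[0]-S[1])+90)
a=np.radians(71.4);u=np.array([np.cos(a),np.sin(a),0]);v=np.array([u[1],-u[0],0])  # y axis, x axis
end=(P[0]+P[1])/2; O=end-210*u;print('origin',O,'load',O+50*u)
for n,X in('P',P),('Q',Q),('S',S):print(n,((X-O)@np.c_[v,u]).round(1))
# old top estimate
t=load('top0');c=f([[100,65],[47,212],[637,252],[592,395]],4.8,[265,155]);X=cast(t,c,15);print(((X-O)@np.c_[v,u]).round(1))
```

```text
[[569.7 156.8  15. ]
 [672.7 123.1  15. ]
 [531.4  43.8  15. ]
 [643.9  37.5  15. ]] 108.38717565650857
edge dirs 71.28124685209617 71.39971913213361 end dir 251.88851323298462
[[ 447.9 -216.    15. ]
 [ 497.   -64.9   15. ]] 71.91114749538038 392.227043312618
stop [[558.5  91.6  55. ]
 [642.1  64.6  55. ]] 87.87843661187803 252.0910735590104
origin [554.23849225 -59.04305741  15.        ] load [570.18645771 -11.65463691  15.        ]
P [[-54.2 209.5]
 [ 54.2 210.5]
 [-54.4  90.2]
 [ 54.2 120.1]]
Q [[ -50.7 -182.7]
 [ -52.3  -23.8]]
S [[-44.  144.2]
 [ 43.9 145.2]]
[[  54.8  206.9]
 [ -53.5  206.5]
 [  53.8 -184.4]
 [ -49.3 -185.6]]
```

Emit:
{"name": "drive_tool", "arguments": {
  "series": [
    [0.6,[1,0,15],[0,0,-0.003]],
    [0.6,[2,0,40],[0,0,-0.003]],
    [0.6,[3,0,65],[0,0,-0.003]],
    [0.6,[3,0,90],[0,0,-0.003]],
    [0.6,[3,0,105],[0,0,-0.003]]
  ]
}}

```text
time_s: 4.9
ee_pos: [569.7, -9.2, 38.4]
ee_rot: [-179.8, -0.0, 71.8]
force: [-0.1, -0.4, -2.4]
gripper_width: 44.5
```

Emit:
{"name": "drive_tool", "arguments": {
  "series": [
    [0.6,[0,0,4],[0,0,0]],
    [0.6,[0,0,7],[0,0,0]],
    [0.6,[0,0,9],[0,0,0]],
    [0.6,[0,0,10],[0,0,0]],
    [0.6,[0,0,10],[0,0,0]]
  ]
}}

```text
time_s: 5.4
ee_pos: [571.7, -11.2, 30.8]
ee_rot: [179.9, -0.0, 71.7]
force: [-0.4, -0.0, -1.6]
gripper_width: 44.6
```

Run:
```python
from h import *
d=snap('scene','s4');s=env.state(); print(s['time_s'],s['ee_pos'],s['ee_rot'],s['force'],s['gripper_width'])
a=cv2.imread('pics/s4.png');cv2.imwrite('pics/c7.png',cv2.resize(a[150:290,220:400],None,fx=4,fy=4,interpolation=cv2.INTER_CUBIC))
```

```text
5.45 [571.70635622 -11.24791875  30.73057006] [ 1.79940144e+02 -2.54042790e-02  7.16723473e+01] [-0.00551655 -0.8746854  -3.17055701] 44.683157142055336
```

View pics/c7.png

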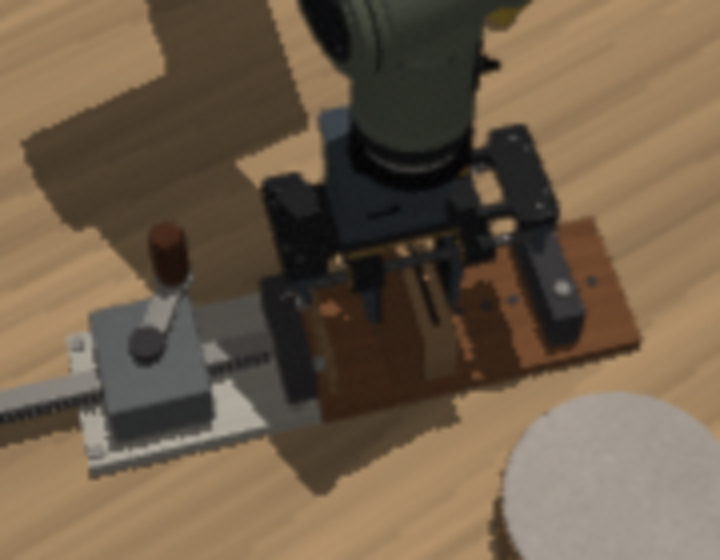

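Emit:
{"name": "drive_tool", "arguments": {
  "series": [
    [0.6,[0,0,1],[0,0,0]],
    [0.6,[0,0,2],[0,0,0]],
    [0.6,[0,0,3],[0,0,0]],
    [0.6,[0,0,4],[0,0,0]],
    [0.6,[0,0,4],[0,0,0]]
  ]
}}

```text
time_s: 5.95
ee_pos: [571.3, -11.3, 26.3]
ee_rot: [-180.0, -0.0, 71.7]
force: [-1.2, -0.1, -1.1]
gripper_width: 44.3
```

Emit:
{"name": "drive_tool", "arguments": {
  "series": [
    [0.6,[0,0,0.5],[0,0,0]],
    [0.6,[0,0,1],[0,0,0]],
    [0.6,[0,0,1.5],[0,0,0]],
    [0.6,[0,0,1.5],[0,0,0]],
    [0.6,[0,0,1.5],[0,0,0]]
  ]
}}

```text
time_s: 6.45
ee_pos: [571.3, -11.3, 26.3]
ee_rot: [180.0, -0.0, 71.7]
force: [-4.0, 0.9, 9.9]
gripper_width: 44.9
```

Emit:
{"name": "drive_tool", "arguments": {
  "series": [
    [0.5,[0,0,0],[0,0,0]],
    [0.42,[0,0,0],[0,0,0]],
    [0.36,[0,0,0],[0,0,0]],
    [0.36,[0,0,0],[0,0,0]],
    [0.36,[0,0,0],[0,0,0]]
  ]
}}

```text
time_s: 6.95
ee_pos: [571.3, -11.2, 24.4]
ee_rot: [-180.0, -0.0, 71.7]
force: [-0.8, 0.2, 0.7]
gripper_width: 58.1
```

Emit:
{"name": "drive_tool", "arguments": {
  "series": [
    [0.36,[0,0,-5],[0,0,0]],
    [0.36,[0,0,-20],[0,0,0]],
    [0.36,[0,0,-50],[0,0,0]],
    [0.36,[0,0,-90],[0,0,0]],
    [0.36,[0,0,-130],[0,0,0]]
  ]
}}

```text
time_s: 7.45
ee_pos: [571.0, -11.2, 156.0]
ee_rot: [-180.0, 0.0, 71.7]
force: [0.7, 0.2, 0.4]
gripper_width: 58.5
```

Emit:
{"name": "drive_tool", "arguments": {
  "series": [
    [0.36,[-20,-10,-10],[0,0,0]],
    [0.36,[-50,-30,-20],[0,0,0]],
    [0.36,[-80,-50,-25],[0,0,0]],
    [0.36,[-105,-65,-28],[0,0,0]],
    [0.36,[-115,-70,-28],[0,0,0]]
  ]
}}

```text
time_s: 7.95
ee_pos: [467.0, -99.6, 183.6]
ee_rot: [179.9, 0.0, 71.6]
force: [0.3, 0.2, -0.0]
gripper_width: 58.5
```

Run:
```python
from h import *
d=snap('wrist','w5');d=snap('wrist','w5');s=env.state(); print(s['time_s'],s['ee_pos'],s['ee_rot'],s['force'],d['origin'],d['orientation'],s['gripper_width'])
```

```text
8.05 [468.25792929 -99.0905074  183.10922354] [ 1.79945938e+02 -1.73095290e-02  7.15656424e+01] [0.33584017 0.19910059 1.01489244] [397.01153417 -75.53919758 379.17495089] [1.64695942e+02 6.78483239e-02 7.15299226e+01] 58.230619208488974
```

View pics/w5.png

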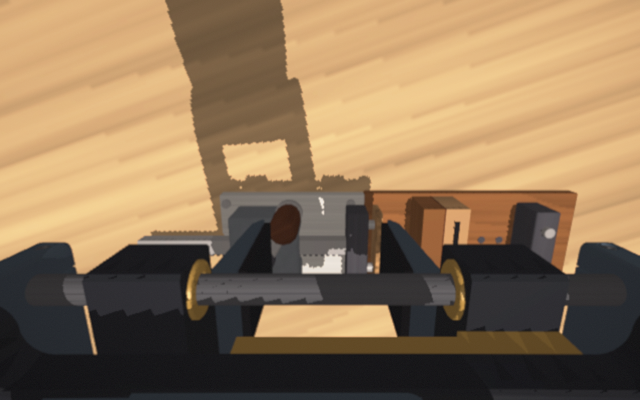

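Emit:
{"name": "drive_tool", "arguments": {
  "series": [
    [0.36,[-8,5,0],[0,0,0]],
    [0.36,[-20,12,0],[0,0,0]],
    [0.36,[-30,19,0],[0,0,0]],
    [0.36,[-34,22,0],[0,0,0]],
    [0.36,[-34,22,0],[0,0,0]]
  ]
}}

```text
time_s: 8.55
ee_pos: [479.5, -138.4, 182.2]
ee_rot: [-180.0, -0.0, 71.6]
force: [0.4, -0.0, -0.2]
gripper_width: 58.2
```

Run:
```python
from h import *
d=snap('wrist','w6');s=env.state(); print(s['time_s'],s['ee_pos'],s['ee_rot'],s['force'],d['origin'],d['orientation'],s['gripper_width'])
a=cv2.imread('pics/w6.png');cv2.imwrite('pics/c8.png',cv2.resize(a[110:260,240:420],None,fx=4,fy=4,interpolation=cv2.INTER_CUBIC))
```

```text
8.6 [ 479.13987916 -137.87992747  182.26488771] [-1.79955453e+02 -2.39127465e-02  7.16343385e+01] [-0.22046268 -0.68216535  0.47938489] [ 409.734028   -114.24607805  378.14347821] [1.64749205e+02 1.11609077e-02 7.15728789e+01] 58.484692460876516
```

View pics/w6.png

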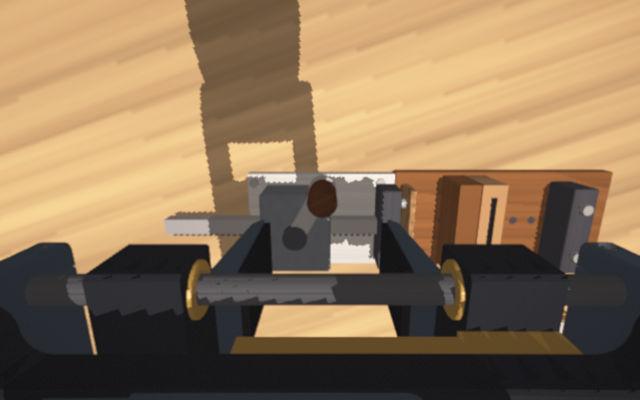

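View pics/c8.png

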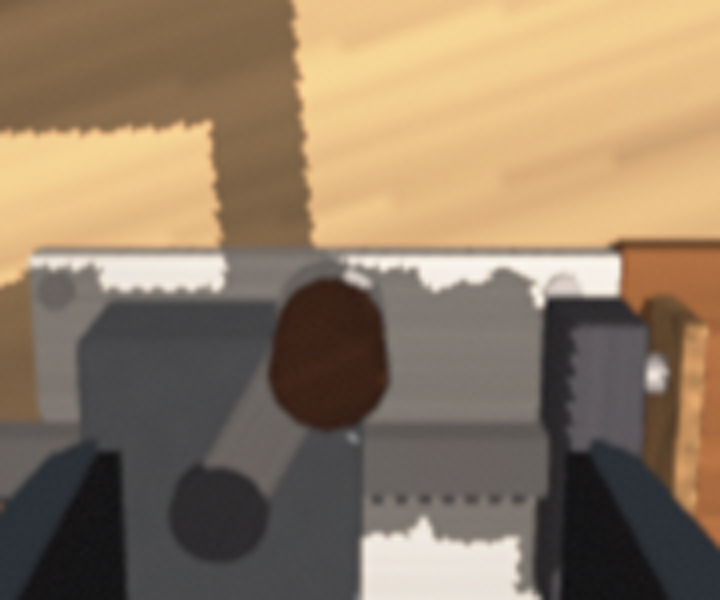

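```bash
cat >> h.py <<'E'
yaw=71.55
u=np.array([np.cos(np.radians(yaw)),np.sin(np.radians(yaw)),0]);v=np.array([u[1],-u[0],0])
O=np.array([554.8,-59.2,0])
def toclamp(P): return ((np.atleast_2d(P)-O)@np.c_[v,u,[0,0,1]])
def fromclamp(c): return O+np.asarray(c,float)@np.c_[v,u,[0,0,1]].T
f=lambda p,s,o:(np.array(p,float)+.5)/s-.5+o
E
python3 - <<'E'
from h import *
d=load('w6')
K=cast(d,f([[329,355],[218,513],[218,513]],4,[240,110]),[97,80,90]);print(K,toclamp(K))
e=toclamp(K[0])[0]-[0,-130,97];print(e,np.hypot(*e[:2]),np.arctan2(e[1],-e[0]))
# edges of base for origin check
E=cast(d,f([[32,252],[615,248]],4,[240,110]),15);print(toclamp(E))
B=cast(d,[[610,171]],15);print(toclamp(B))
s=env.state();Rm=R.from_euler('xyz',s['ee_rot'],degrees=True)
print(Rm.inv().apply(K[0]-s['ee_pos']))
E
```

```text
[[ 479.27490472 -140.59290146   97.        ]
 [ 511.47383468 -178.9543637    80.        ]
 [ 508.0613902  -176.78398969   90.        ]] [[ -45.88414147 -101.11127526   97.        ]
 [  -3.19971102 -127.31074612   80.        ]
 [  -7.1236299  -126.33188899   90.        ]]
[-45.88414147  28.88872474   0.        ] 54.220963249736094 0.5619014249102612
[[ -52.93323826 -182.09022123   15.        ]
 [ -54.09838589  -24.76507413   15.        ]]
[[-54.69789659 207.09959378  15.        ]]
[-2.56783041  1.04924497 85.26303342]
```

Emit:
{"name": "drive_tool", "arguments": {
  "series": [
    [0.36,[-1,1,15],[0,0,0]],
    [0.36,[-2,1,40],[0,0,0]],
    [0.36,[-2.5,1,70],[0,0,0]],
    [0.36,[-2.5,1,95],[0,0,0]],
    [0.36,[-2.5,1,102],[0,0,0]]
  ]
}}

```text
time_s: 9.1
ee_pos: [477.1, -139.3, 78.3]
ee_rot: [-179.7, -0.0, 71.7]
force: [-0.0, -0.3, 0.2]
gripper_width: 58.4
```

Emit:
{"name": "drive_tool", "arguments": {
  "series": [
    [0.45,[0,0,0],[0,0,0]],
    [0.55,[0,0,0],[0,0,0]],
    [0.65,[0,0,0],[0,0,0]],
    [0.85,[0,0,0],[0,0,0]],
    [0.85,[0,0,0],[0,0,0]]
  ],
  "squeeze": 45
}}

```text
time_s: 9.6
ee_pos: [479.5, -141.2, 81.6]
ee_rot: [179.9, 0.1, 71.7]
force: [-0.2, -1.6, 2.6]
gripper_width: 23.3
```

Emit:
{"name": "drive_tool", "arguments": {
  "series": [
    [0.85,[0,0,0],[0,0,0]],
    [0.85,[0,0,0],[0,0,0]],
    [0.85,[0,0,0],[0,0,0]],
    [0.85,[0,0,0],[0,0,0]],
    [0.85,[0,0,0],[0,0,0]]
  ],
  "squeeze": 45
}}

```text
time_s: 10.1
ee_pos: [479.5, -141.1, 81.5]
ee_rot: [179.9, 0.1, 71.7]
force: [-1.9, -2.5, 5.4]
gripper_width: 23.0
```

Run:
```python
from h import *
d=snap('wrist','w7');s=env.state(); print(s['time_s'],s['ee_pos'],s['ee_rot'],s['force'],s['gripper_width'])
print(toclamp(s['ee_pos'])-[0,-130,0])
```

```text
10.15 [ 479.50222064 -141.09278689   81.50779737] [1.79903400e+02 5.44686705e-02 7.16938807e+01] [-1.78516082 -2.56582235  5.57473602] 22.997220653718127
[[-45.51030733  28.48647357  81.50779737]]
```

View pics/w7.png

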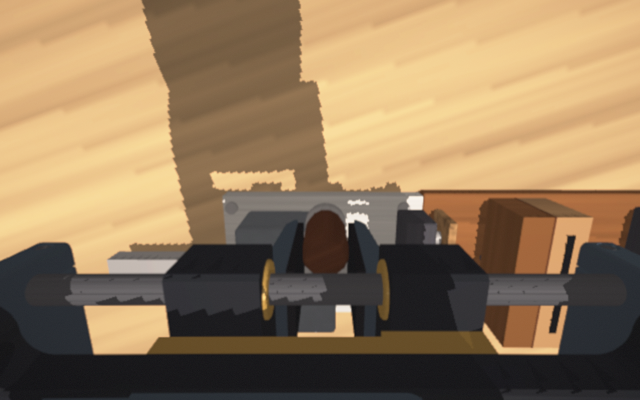

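```bash
cat > tab.py <<'E'
import numpy as np,sys
a0=float(sys.argv[1]);st=float(sys.argv[2]);n=int(sys.argv[3]);r=55
p=lambda a:np.round(r*np.array([np.sin(a),-np.cos(a)]),1)
for k in range(n):
    b=p(a0+5*st*k);print(round(a0+5*st*(k+1),2),[[round(float(x),1) for x in p(a0+5*st*k+st*(i+1))-b] for i in range(5)])
E
python3 tab.py 0.56 0.06 1; echo; python3 tab.py 0.86 0.16 13
```

```text
0.86 [[2.8, 1.8], [5.4, 3.8], [7.9, 6.0], [10.3, 8.3], [12.5, 10.7]]

1.66 [[5.2, 7.1], [9.2, 14.9], [11.8, 23.3], [13.2, 32.0], [13.1, 40.8]]
2.46 [[-1.5, 8.7], [-4.3, 17.0], [-8.5, 24.7], [-13.8, 31.7], [-20.1, 37.8]]
3.26 [[-7.3, 5.0], [-15.2, 8.7], [-23.7, 11.2], [-32.4, 12.3], [-41.2, 11.9]]
4.06 [[-8.6, -1.7], [-16.8, -4.8], [-24.5, -9.2], [-31.3, -14.7], [-37.2, -21.2]]
4.86 [[-4.8, -7.4], [-8.3, -15.5], [-10.5, -24.0], [-11.3, -32.7], [-10.7, -41.5]]
5.66 [[2.0, -8.6], [5.3, -16.7], [9.9, -24.2], [15.6, -30.9], [22.3, -36.6]]
6.46 [[7.5, -4.5], [15.7, -7.8], [24.3, -9.7], [33.0, -10.3], [41.8, -9.4]]
7.26 [[8.5, 2.2], [16.5, 5.7], [23.9, 10.5], [30.4, 16.4], [35.9, 23.3]]
8.06 [[4.3, 7.7], [7.3, 15.9], [9.0, 24.5], [9.3, 33.3], [8.2, 42.1]]
8.86 [[-2.4, 8.4], [-6.2, 16.3], [-11.2, 23.5], [-17.3, 29.9], [-24.4, 35.2]]
9.66 [[-7.7, 4.1], [-16.1, 6.9], [-24.7, 8.3], [-33.5, 8.3], [-42.2, 7.0]]
10.46 [[-8.4, -2.7], [-16.2, -6.8], [-23.3, -12.0], [-29.4, -18.3], [-34.5, -25.4]]
11.26 [[-3.9, -7.9], [-6.4, -16.3], [-7.6, -25.0], [-7.4, -33.8], [-5.8, -42.5]]
```

Emit:
{"name": "drive_tool", "arguments": {
  "series": [
    [0.85,[2.8,1.8,0],[0,0,0]],
    [0.85,[5.4,3.8,0],[0,0,0]],
    [0.85,[7.9,6.0,0],[0,0,0]],
    [0.85,[10.3,8.3,0],[0,0,0]],
    [0.85,[12.5,10.7,0],[0,0,0]]
  ],
  "squeeze": 45
}}

```text
time_s: 10.65
ee_pos: [492.0, -132.6, 81.4]
ee_rot: [-179.9, 0.1, 71.7]
force: [-6.1, -4.0, 8.9]
gripper_width: 23.2
```

Emit:
{"name": "drive_tool", "arguments": {
  "series": [
    [0.85,[5.2,7.1,0],[0,0,0]],
    [0.85,[9.2,14.9,0],[0,0,0]],
    [0.85,[11.8,23.3,0],[0,0,0]],
    [0.85,[13.2,32.0,0],[0,0,0]],
    [0.85,[13.1,40.8,0],[0,0,0]]
  ]
}}

```text
time_s: 11.15
ee_pos: [534.3, -130.3, 81.4]
ee_rot: [-179.7, -0.1, 71.6]
force: [-5.9, 3.0, 10.6]
gripper_width: 23.3
```

Run:
```python
from h import *
s=env.state(); print(s['time_s'],s['ee_pos'],s['ee_rot'],s['force'],s['gripper_width'])
e=(toclamp(s['ee_pos'])-[0,-130,0])[0];print(e,np.hypot(*e[:2]),np.arctan2(e[1],-e[0]))
F=[s['force']@v,s['force']@u];print('F clamp xy',F)
```

```text
11.15 [ 534.29115207 -130.25266123   81.412096  ] [-1.79717315e+02 -1.40102366e-01  7.16252654e+01] [-5.93777293  3.00654966 10.56695792] 23.347398256123018
[ 3.0318336  56.10885374 81.412096  ] 56.19070637150084 1.6247786809555724
F clamp xy [np.float64(-6.584076269691508), np.float64(0.9728452212018971)]
```

Emit:
{"name": "drive_tool", "arguments": {
  "series": [
    [0.85,[-1.5,8.7,-0.3],[0,0,0]],
    [0.85,[-4.3,17.0,-0.6],[0,0,0]],
    [0.85,[-8.5,24.7,-1],[0,0,0]],
    [0.85,[-13.8,31.7,-1],[0,0,0]],
    [0.85,[-20.1,37.8,-1],[0,0,0]]
  ]
}}

```text
time_s: 11.65
ee_pos: [566.3, -159.8, 81.7]
ee_rot: [-179.9, -0.4, 71.6]
force: [1.7, 8.9, 2.5]
gripper_width: 23.0
```

Emit:
{"name": "drive_tool", "arguments": {
  "series": [
    [0.85,[-7.3,5.0,0],[0,0,0]],
    [0.85,[-15.2,8.7,0],[0,0,0]],
    [0.85,[-23.7,11.2,0],[0,0,0]],
    [0.85,[-32.4,12.3,0],[0,0,0]],
    [0.85,[-41.2,11.9,0],[0,0,0]]
  ]
}}

```text
time_s: 12.15
ee_pos: [566.6, -204.0, 81.7]
ee_rot: [179.8, -0.3, 71.6]
force: [5.1, 5.3, -0.4]
gripper_width: 22.8
```

```bash
cat > st.py <<'E'
from h import *
s=env.state(); print(s['time_s'],s['ee_pos'],s['ee_rot'],s['force'],s['gripper_width'])
e=(toclamp(s['ee_pos'])-[0,-130,0])[0];a=np.arctan2(e[1],-e[0]);print(e,np.hypot(*e[:2]),a%(2*np.pi))
F=np.array([s['force']@v,s['force']@u]);print('Frad',F@[-np.cos(a),np.sin(a)],'Ftan',F@[np.sin(a),np.cos(a)])
E
python3 st.py
```

```text
12.15 [ 566.58284466 -203.95871757   81.73054302] [179.79065588  -0.31735453  71.60194468] [ 5.06950954  5.31516094 -0.43957805] 22.774090219475
[56.99000865 -3.58914872 81.73054302] 57.10291651107014 3.2044881479113263
Frad 2.7028795299675377 Ftan -6.829736821672726
```

Emit:
{"name": "drive_tool", "arguments": {
  "series": [
    [0.85,[-8.6,-1.7,0],[0,0,0]],
    [0.85,[-16.8,-4.8,0],[0,0,0]],
    [0.85,[-24.5,-9.2,0],[0,0,0]],
    [0.85,[-31.3,-14.7,0],[0,0,0]],
    [0.85,[-37.2,-21.2,0],[0,0,0]]
  ]
}}

```text
time_s: 12.65
ee_pos: [535.1, -233.9, 81.7]
ee_rot: [179.7, -0.2, 71.6]
force: [6.2, 2.1, -2.2]
gripper_width: 23.1
```

Emit:
{"name": "drive_tool", "arguments": {
  "series": [
    [0.85,[-4.8,-7.4,0],[0,0,0]],
    [0.85,[-8.3,-15.5,0],[0,0,0]],
    [0.85,[-10.5,-24.0,0],[0,0,0]],
    [0.85,[-11.3,-32.7,0],[0,0,0]],
    [0.85,[-10.7,-41.5,0],[0,0,0]]
  ]
}}

```text
time_s: 13.15
ee_pos: [492.7, -232.0, 81.8]
ee_rot: [179.6, -0.1, 71.6]
force: [7.3, 0.1, -4.7]
gripper_width: 23.5
```

```bash
python3 st.py
```

```text
13.15 [ 492.68962399 -232.04088204   81.75957216] [ 1.79574649e+02 -1.02700397e-01  7.16054552e+01] [ 7.34098327  0.13222238 -4.70612466] 23.450548290935792
[ -4.21775661 -53.61339777  81.75957216] 53.779046957399814 4.7908971109582295
Frad -2.9839964488416526 Ftan -6.708448651027654
```

Emit:
{"name": "drive_tool", "arguments": {
  "series": [
    [0.85,[2.0,-8.6,0.2],[0,0,0]],
    [0.85,[5.3,-16.7,0.4],[0,0,0]],
    [0.85,[9.9,-24.2,0.4],[0,0,0]],
    [0.85,[15.6,-30.9,0.4],[0,0,0]],
    [0.85,[22.3,-36.6,0.4],[0,0,0]]
  ]
}}

```text
time_s: 13.65
ee_pos: [464.4, -200.9, 81.7]
ee_rot: [179.6, 0.1, 71.7]
force: [4.5, -5.9, -3.4]
gripper_width: 22.9
```

Emit:
{"name": "drive_tool", "arguments": {
  "series": [
    [0.85,[7.5,-4.5,0],[0,0,0]],
    [0.85,[15.7,-7.8,0],[0,0,0]],
    [0.85,[24.3,-9.7,0],[0,0,0]],
    [0.85,[33.0,-10.3,0],[0,0,0]],
    [0.85,[41.8,-9.4,0],[0,0,0]]
  ]
}}

```text
time_s: 14.15
ee_pos: [466.6, -158.1, 81.6]
ee_rot: [179.8, 0.2, 71.7]
force: [-0.4, -7.5, 1.0]
gripper_width: 23.0
```

Emit:
{"name": "drive_tool", "arguments": {
  "series": [
    [0.85,[8.5,2.2,0],[0,0,0]],
    [0.85,[16.5,5.7,0],[0,0,0]],
    [0.85,[23.9,10.5,0],[0,0,0]],
    [0.85,[30.4,16.4,0],[0,0,0]],
    [0.85,[35.9,23.3,0],[0,0,0]]
  ]
}}

```text
time_s: 14.65
ee_pos: [497.5, -130.3, 81.5]
ee_rot: [-179.8, 0.1, 71.7]
force: [-6.1, -4.3, 6.1]
gripper_width: 23.2
```

```bash
python3 st.py
```

```text
14.65 [ 497.45763653 -130.30694579   81.48861578] [-1.79803085e+02  1.42814561e-01  7.17281280e+01] [-6.08198247 -4.32545331  6.06146921] 23.189005684214163
[-31.8912666   44.4004001   81.48861578] 54.66670297769316 0.9479166678369434
Frad -2.32877214074984 Ftan -7.090618968447336
```

Emit:
{"name": "drive_tool", "arguments": {
  "series": [
    [0.85,[4.3,7.7,0],[0,0,0]],
    [0.85,[7.3,15.9,0],[0,0,0]],
    [0.85,[9.0,24.5,0],[0,0,0]],
    [0.85,[9.3,33.3,0],[0,0,0]],
    [0.85,[8.2,42.1,0],[0,0,0]]
  ]
}}

```text
time_s: 15.15
ee_pos: [539.7, -132.5, 81.5]
ee_rot: [-179.6, -0.2, 71.6]
force: [-4.5, 5.9, 6.8]
gripper_width: 23.4
```

Emit:
{"name": "drive_tool", "arguments": {
  "series": [
    [0.85,[-2.4,8.4,-0.2],[0,0,0]],
    [0.85,[-6.2,16.3,-0.4],[0,0,0]],
    [0.85,[-11.2,23.5,-0.4],[0,0,0]],
    [0.85,[-17.3,29.9,-0.4],[0,0,0]],
    [0.85,[-24.4,35.2,-0.4],[0,0,0]]
  ]
}}

```text
time_s: 15.65
ee_pos: [568.6, -166.0, 81.7]
ee_rot: [-180.0, -0.4, 71.6]
force: [1.5, 8.3, 1.5]
gripper_width: 23.2
```

Emit:
{"name": "drive_tool", "arguments": {
  "series": [
    [0.85,[-7.7,4.1,0],[0,0,0]],
    [0.85,[-16.1,6.9,0],[0,0,0]],
    [0.85,[-24.7,8.3,0],[0,0,0]],
    [0.85,[-33.5,8.3,0],[0,0,0]],
    [0.85,[-42.2,7.0,0],[0,0,0]]
  ]
}}

```text
time_s: 16.15
ee_pos: [563.7, -209.7, 81.7]
ee_rot: [179.8, -0.3, 71.6]
force: [5.5, 4.8, -0.2]
gripper_width: 23.1
```

```bash
python3 st.py
python3 - <<'E'
from h import *
snap('scene','s8');snap('wrist','w8')
a=cv2.imread('pics/s8.png');cv2.imwrite('pics/c9.png',cv2.resize(a[150:290,220:400],None,fx=4,fy=4,interpolation=cv2.INTER_CUBIC))
E
```

```text
16.15 [ 563.71152381 -209.70819693   81.72922786] [179.76462345  -0.31365536  71.59766008] [ 5.47573411  4.83399718 -0.16365652] 23.138475970685878
[56.08585092 -9.95181287 81.72922786] 56.961928104979414 3.317203784570633
Frad 2.504174472738827 Ftan -6.861508799882055
```

View pics/c9.png

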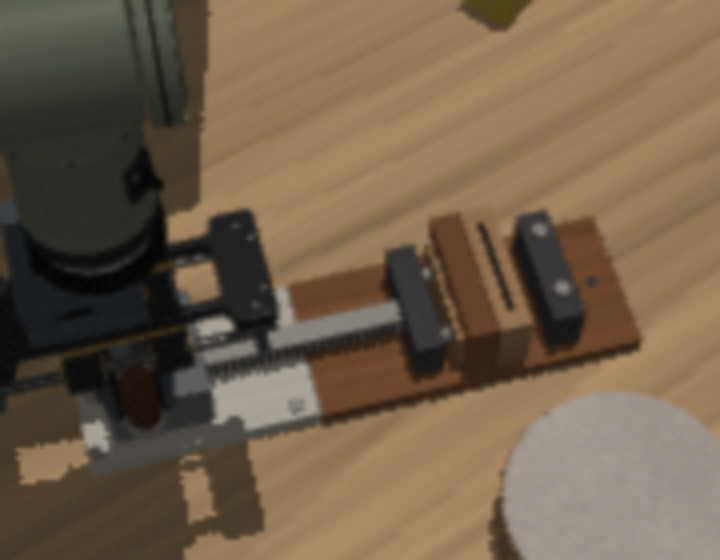

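View pics/w8.png

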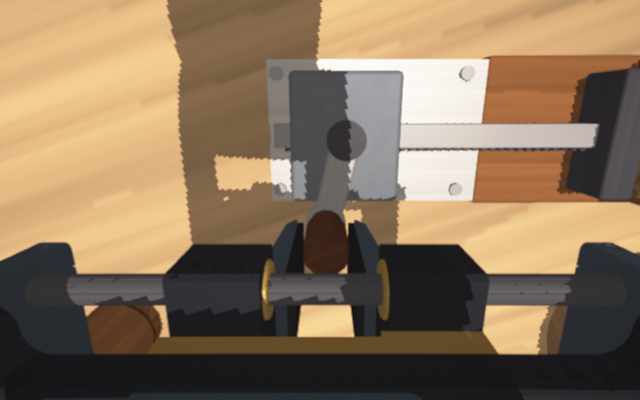

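Emit:
{"name": "drive_tool", "arguments": {
  "series": [
    [0.85,[-8.4,-2.7,0],[0,0,0]],
    [0.85,[-16.2,-6.8,0],[0,0,0]],
    [0.85,[-23.3,-12.0,0],[0,0,0]],
    [0.85,[-29.4,-18.3,0],[0,0,0]],
    [0.85,[-34.5,-25.4,0],[0,0,0]]
  ]
}}

```text
time_s: 16.75
ee_pos: [528.9, -235.7, 81.7]
ee_rot: [179.7, -0.2, 71.6]
force: [7.4, 3.7, -1.6]
gripper_width: 22.9
```

```bash
python3 st.py; python3 tab.py 10.46 0.1 1;python3 tab.py 10.96 0.05 6
```

```text
16.75 [ 528.88338457 -235.74864969   81.73487988] [179.67299598  -0.19502752  71.60113043] [ 7.4162099   3.66081944 -1.57246347] 22.94594349817589
[ 31.28907477 -45.67609531  81.73487988] 55.36525880574678 4.111787080497757
Frad -1.4802245275961299 Ftan -8.136995982579213
10.96 [[-2.6, -4.9], [-4.6, -10.0], [-6.2, -15.3], [-7.2, -20.7], [-7.7, -26.1]]
11.21 [[0.0, -2.8], [0.1, -5.5], [0.4, -8.3], [0.7, -11.0], [1.3, -13.7]]
11.46 [[0.6, -2.7], [1.4, -5.3], [2.3, -7.9], [3.4, -10.4], [4.5, -12.9]]
11.71 [[1.3, -2.5], [2.7, -4.8], [4.3, -7.1], [5.9, -9.3], [7.6, -11.4]]
11.96 [[1.9, -2.1], [3.9, -4.0], [5.9, -5.8], [8.0, -7.6], [10.3, -9.2]]
12.21 [[2.3, -1.5], [4.6, -2.9], [7.1, -4.2], [9.6, -5.3], [12.1, -6.3]]
12.46 [[2.6, -0.9], [5.3, -1.7], [7.9, -2.3], [10.6, -2.8], [13.4, -3.2]]
```

Emit:
{"name": "drive_tool", "arguments": {
  "series": [
    [0.85,[-2.6,-4.9,0],[0,0,0]],
    [0.85,[-4.6,-10.0,0],[0,0,0]],
    [0.85,[-6.2,-15.3,0],[0,0,0]],
    [0.85,[-7.2,-20.7,0],[0,0,0]],
    [0.85,[-7.7,-26.1,0],[0,0,0]]
  ]
}}

```text
time_s: 17.25
ee_pos: [502.0, -235.4, 81.8]
ee_rot: [179.6, -0.1, 71.6]
force: [7.2, -0.5, -3.6]
gripper_width: 22.9
```

```bash
python3 st.py
```

```text
17.25 [ 501.99590687 -235.41359695   81.75946264] [ 1.79615282e+02 -1.28047970e-01  7.16116100e+01] [ 7.22761565 -0.451107   -3.59620044] 22.92764315015567
[  5.67757172 -53.86753161  81.75946264] 54.16590978334706 4.607377914905628
Frad -1.1156006279546706 Ftan -7.155233105534388
```

Emit:
{"name": "drive_tool", "arguments": {
  "series": [
    [0.85,[0,-2.8,0],[0,0,0]],
    [0.85,[0.1,-5.5,0],[0,0,0]],
    [0.85,[0.4,-8.3,0],[0,0,0]],
    [0.85,[0.7,-11.0,0],[0,0,0]],
    [0.85,[1.3,-13.7,0],[0,0,0]]
  ]
}}

```text
time_s: 17.75
ee_pos: [489.6, -230.4, 81.8]
ee_rot: [179.6, -0.1, 71.6]
force: [6.7, -1.4, -3.9]
gripper_width: 23.5
```

```bash
python3 st.py
```

```text
17.75 [ 489.60155527 -230.42072181   81.81106772] [ 1.79582449e+02 -7.18551265e-02  7.16277804e+01] [ 6.73053361 -1.42117188 -3.91951213] 23.504762239613363
[ -7.65984261 -53.05381608  81.81106772] 53.60392326898721 4.8557768720926315
Frad -1.750519371832264 Ftan -6.65248029396534
```

Emit:
{"name": "drive_tool", "arguments": {
  "series": [
    [0.85,[0.6,-2.7,0],[0,0,0]],
    [0.85,[1.4,-5.3,0],[0,0,0]],
    [0.85,[2.3,-7.9,0],[0,0,0]],
    [0.85,[3.4,-10.4,0],[0,0,0]],
    [0.85,[4.5,-12.9,0],[0,0,0]]
  ]
}}

```text
time_s: 18.25
ee_pos: [479.1, -222.9, 81.8]
ee_rot: [179.5, -0.0, 71.6]
force: [7.3, -3.5, -6.3]
gripper_width: 23.3
```

```bash
python3 st.py
```

```text
18.25 [ 479.05738868 -222.8506821    81.79831469] [ 1.79523822e+02 -1.05036390e-03  7.16497988e+01] [ 7.335247   -3.52141581 -6.30211302] 23.302715161339044
[-20.05778429 -49.2098608   81.79831469] 53.140616396656604 5.099427162954827
Frad -2.1033992539460358 Ftan -7.86014817968899
```

Emit:
{"name": "drive_tool", "arguments": {
  "series": [
    [0.85,[1.3,-2.5,0],[0,0,0]],
    [0.85,[2.7,-4.8,0],[0,0,0]],
    [0.85,[2.7,-4.8,0],[0,0,0]],
    [0.85,[2.7,-4.8,0],[0,0,0]],
    [0.85,[2.7,-4.8,0],[0,0,0]]
  ]
}}

```text
time_s: 18.75
ee_pos: [475.3, -219.0, 81.8]
ee_rot: [179.5, 0.0, 71.7]
force: [7.1, -3.7, -4.4]
gripper_width: 23.1
```

```bash
python3 st.py
python3 - <<'E'
from h import *
snap('scene','s9')
a=cv2.imread('pics/s9.png');cv2.imwrite('pics/c10.png',cv2.resize(a[190:260,300:400],None,fx=7,fy=7,interpolation=cv2.INTER_CUBIC))
E
```

```text
18.75 [ 475.27020408 -219.04093648   81.79603819] [1.79537594e+02 2.09753675e-02 7.16587846e+01] [ 7.13697375 -3.68670369 -4.42685843] 23.145192111103817
[-24.85600508 -46.79449207  81.79603819] 52.986276304577515 5.200663450191065
Frad -2.6294261306778144 Ftan -7.590408195792131
```

View pics/c10.png

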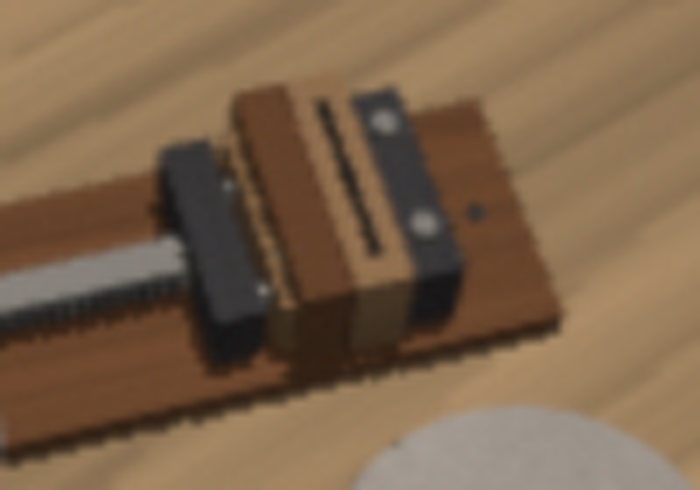

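```bash
python3 tab.py 11.56 0.03 5
```

```text
11.71 [[0.9, -1.4], [1.9, -2.8], [2.9, -4.1], [3.9, -5.4], [4.9, -6.6]]
11.86 [[1.1, -1.3], [2.3, -2.5], [3.5, -3.6], [4.7, -4.8], [5.9, -5.8]]
12.01 [[1.3, -1.1], [2.6, -2.1], [3.9, -3.1], [5.3, -4.0], [6.7, -4.9]]
12.16 [[1.4, -0.9], [2.8, -1.7], [4.3, -2.4], [5.8, -3.1], [7.3, -3.8]]
12.31 [[1.5, -0.7], [3.0, -1.2], [4.6, -1.8], [6.2, -2.3], [7.8, -2.7]]
```

Emit:
{"name": "drive_tool", "arguments": {
  "series": [
    [0.85,[0.9,-1.4,0],[0,0,0]],
    [0.85,[1.9,-2.8,0],[0,0,0]],
    [0.85,[2.9,-4.1,0],[0,0,0]],
    [0.85,[3.9,-5.4,0],[0,0,0]],
    [0.85,[4.9,-6.6,0],[0,0,0]]
  ]
}}

```text
time_s: 19.3
ee_pos: [471.0, -213.5, 81.8]
ee_rot: [179.4, 0.1, 71.7]
force: [8.1, -7.3, -7.1]
gripper_width: 23.3
```

```bash
python3 st.py
```

```text
19.3 [ 470.96179605 -213.50243934   81.83133358] [1.79442109e+02 1.34428896e-01 7.16980565e+01] [ 8.11115727 -7.32318052 -7.14164084] 23.293898471636652
[-30.69576855 -42.90418451  81.83133358] 52.75413969900611 5.333408521327535
Frad -2.2635403024163296 Ftan -10.690941514275075
```

Emit:
{"name": "drive_tool", "arguments": {
  "series": [
    [0.85,[1.1,-1.3,0],[0,0,0]],
    [0.85,[2.3,-2.5,0],[0,0,0]],
    [0.85,[3.5,-3.6,0],[0,0,0]],
    [0.85,[4.7,-4.8,0],[0,0,0]],
    [0.85,[5.9,-5.8,0],[0,0,0]]
  ]
}}

```text
time_s: 19.8
ee_pos: [467.1, -206.9, 81.8]
ee_rot: [179.4, 0.2, 71.7]
force: [6.8, -10.2, -7.6]
gripper_width: 23.3
```

```bash
python3 st.py
```

```text
19.8 [ 467.05595425 -206.89117072   81.82535645] [179.44385672   0.22543699  71.73159816] [  6.81029297 -10.23854105  -7.58167073] 23.34033583091766
[-36.49316509 -37.86884278  81.82535645] 52.59087707408944 5.4792895154187224
Frad -1.2897312123506823 Ftan -12.2288350415239
```

Emit:
{"name": "drive_tool", "arguments": {
  "series": [
    [0.85,[0,0,0],[0,0,0]],
    [0.85,[0,0,0],[0,0,0]],
    [0.85,[0,0,0],[0,0,0]],
    [0.85,[0,0,0],[0,0,0]],
    [0.85,[0,0,0],[0,0,0]]
  ]
}}

```text
time_s: 20.3
ee_pos: [467.0, -206.7, 81.8]
ee_rot: [179.5, 0.2, 71.7]
force: [5.6, -8.8, -6.9]
gripper_width: 23.4
```

```bash
python3 st.py
python3 - <<'E'
from h import *
snap('scene','s10')
a=cv2.imread('pics/s10.png');cv2.imwrite('pics/c11.png',cv2.resize(a[190:260,300:400],None,fx=7,fy=7,interpolation=cv2.INTER_CUBIC))
E
```

```text
20.3 [ 466.96185965 -206.70242254   81.84353199] [179.4661132    0.20016674  71.71988668] [ 5.61362037 -8.78927606 -6.93365462] 23.43789869983024
[-36.6421577  -37.71957499  81.84353199] 52.587204319776845 5.483299290050785
Frad -0.9426443064287994 Ftan -10.38631450468076
```

View pics/c11.png

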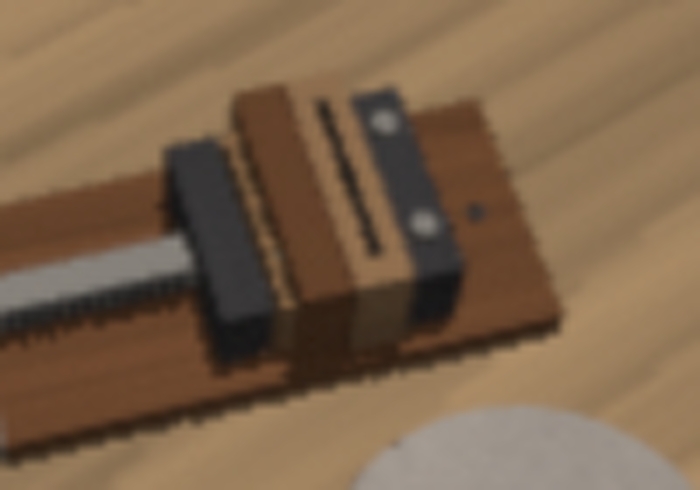

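Emit:
{"name": "drive_tool", "arguments": {
  "series": [
    [0.85,[-0.8,0.8,0],[0,0,0]],
    [0.85,[-1.6,1.6,0],[0,0,0]],
    [0.7,[-1.6,1.6,0],[0,0,0]],
    [0.55,[-1.6,1.6,0],[0,0,0]],
    [0.45,[-1.6,1.6,0],[0,0,0]]
  ]
}}

```text
time_s: 20.85
ee_pos: [463.8, -205.0, 81.4]
ee_rot: [-179.9, -0.0, 71.7]
force: [-0.7, 0.0, -0.1]
gripper_width: 40.5
```

Emit:
{"name": "drive_tool", "arguments": {
  "series": [
    [0.42,[-1.6,1.6,0],[0,0,0]],
    [0.42,[-1.6,1.6,0],[0,0,0]],
    [0.42,[-1.6,1.6,0],[0,0,0]],
    [0.42,[-1.6,1.6,0],[0,0,0]],
    [0.42,[-1.6,1.6,0],[0,0,0]]
  ]
}}

```text
time_s: 21.35
ee_pos: [465.2, -207.4, 81.6]
ee_rot: [-180.0, -0.0, 71.7]
force: [-0.5, -0.1, 0.4]
gripper_width: 52.7
```

Emit:
{"name": "drive_tool", "arguments": {
  "series": [
    [0.42,[0,0,-6],[0,0,0]],
    [0.42,[0,0,-25],[0,0,0]],
    [0.42,[0,0,-55],[0,0,0]],
    [0.42,[0,0,-85],[0,0,0]],
    [0.42,[0,0,-105],[0,0,0]]
  ]
}}

```text
time_s: 21.85
ee_pos: [466.0, -207.8, 189.3]
ee_rot: [179.8, 0.0, 71.7]
force: [0.5, -0.8, 0.0]
gripper_width: 53.2
```

Emit:
{"name": "drive_tool", "arguments": {
  "series": [
    [0.42,[25,-10,-10],[0,0,0]],
    [0.42,[60,-25,-10],[0,0,0]],
    [0.42,[100,-40,-10],[0,0,0]],
    [0.42,[135,-50,-10],[0,0,0]],
    [0.42,[150,-50,-10],[0,0,0]]
  ]
}}

```text
time_s: 22.35
ee_pos: [464.3, -46.7, 197.3]
ee_rot: [180.0, -0.1, 71.8]
force: [0.3, 0.6, 0.7]
gripper_width: 52.7
```

Run:
```python
from h import *
s=env.state();print(s['time_s'],s['ee_pos'],s['force'])
snap('scene','s11');snap('top','t11');snap('wrist','w11')
a=cv2.imread('pics/s11.png');cv2.imwrite('pics/c12.png',cv2.resize(a[140:330,160:410],None,fx=3,fy=3,interpolation=cv2.INTER_CUBIC))
```

```text
22.35 [464.30115762 -46.71653386 197.33879922] [0.34326992 0.61347477 0.6951229 ]
```

View pics/c12.png

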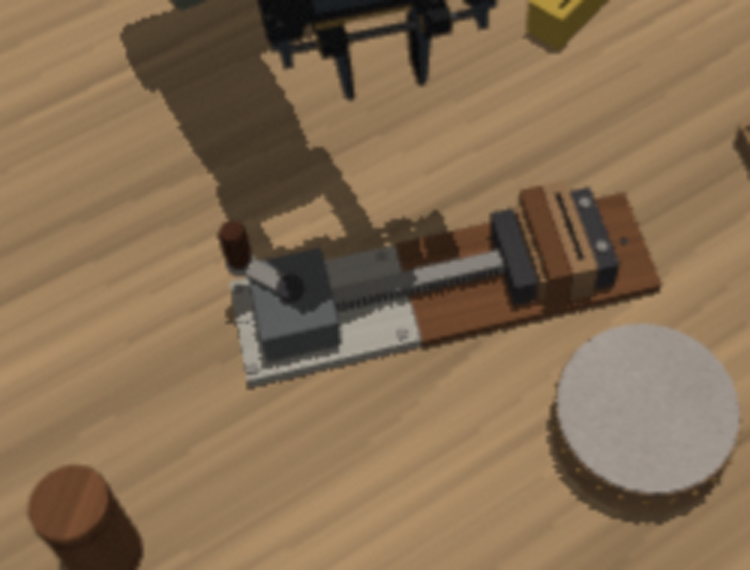

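View pics/w11.png

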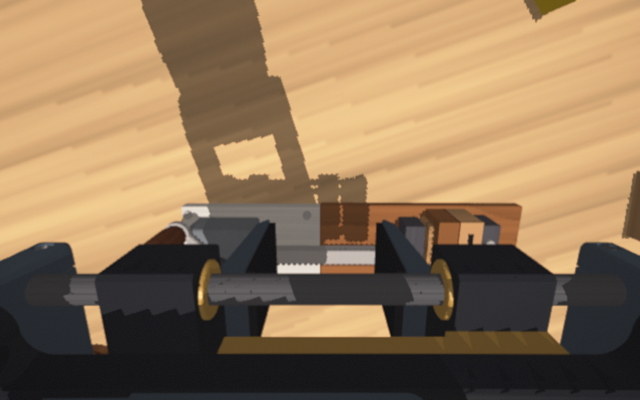

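View pics/t11.png

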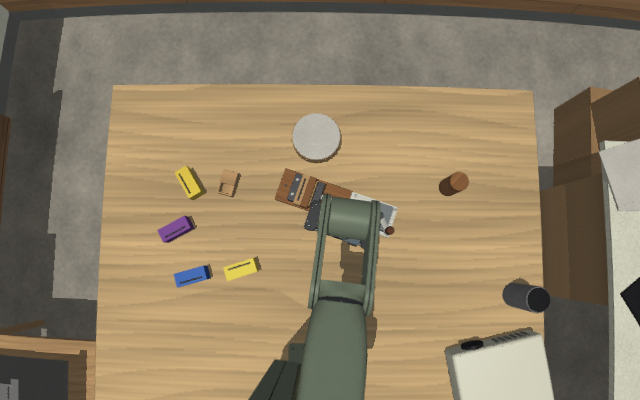

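Run:
```python
from h import *
d=load('s11');k=cast(d,f([[234,231],[236,247]],3,[160,140]),[122,97]);print(k)
for x in k:
  e=(toclamp(x)-[0,-130,0])[0];print(e,np.hypot(*e[:2]),np.arctan2(e[1],-e[0])%6.283)
a,b=cv2.imread('pics/scene0.png'),cv2.imread('pics/s11.png')
t0,t1=cv2.imread('pics/top0.png'),cv2.imread('pics/t11.png')
for n,x,y,w,h in(('drum',285,108,62,58),('shaker',435,168,38,32),('box',215,167,28,32)):
  print(n,cv2.absdiff(t0,t1)[y:y+h,x:x+w].max(2).mean())
A=cv2.imread('pics/s10.png');print('jaw/block area diff after release',cv2.absdiff(A,b)[190:250,320:390].max(2).mean())
cv2.imwrite('pics/c13.png',cv2.resize(b[190:260,300:400],None,fx=7,fy=7,interpolation=cv2.INTER_CUBIC))
```

```text
[[ 468.00957049 -202.51643382  122.        ]
 [ 467.86918256 -204.61431434   97.        ]]
[-36.97306801 -33.41716893 122.        ] 49.83688329901127 5.548075865635485
[-36.44230916 -35.45164834  97.        ] 50.84153092412974 5.511380437160224
drum 1.2483314794215796
shaker 1.450657894736842
box 1.3203125
jaw/block area diff after release 0.9866666666666667
```

View pics/c13.png

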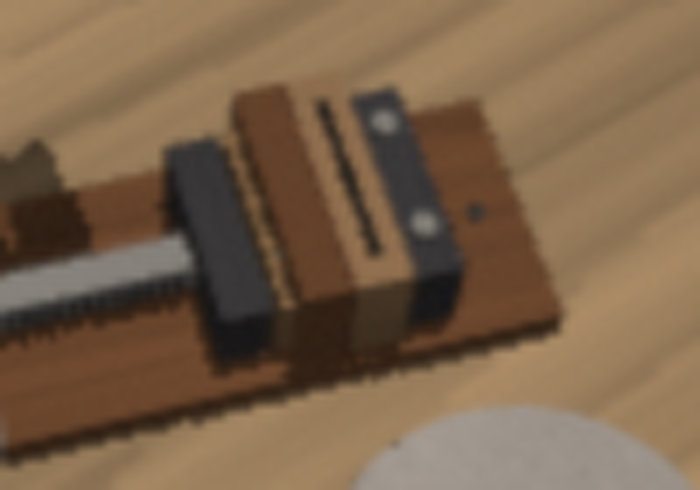

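```bash
python3 -c "
from h import *
print(env.state()['qvel'].round(1)); print(env.job_done())"
```

```text
[-1.9  0.2  0.2 -0.3  0.  -0.3]
the job is handed in; nothing more can be done
None
```

I set the glued block upright on the loading spot, wound the crank about 1.8 turns clockwise without letting go, and released it. The job was handed in at about 22.5 s.

**Squeeze:** It comes out at about 30 N, worked out from the force at the grip rather than read from a gauge. That force was 12.2 N while turning at the end, against 6.7 to 7 N running free. It grew by about 10.5 N per rad against the stop, where about 11 was expected. The crank angle past first contact agrees, at about 0.5 rad.

**After letting go:** The jaw and block look unchanged in the picture from before the release. The crank reads 5.51 to 5.55 rad within its turn, against 5.48 before, which is within camera error. The drum, shaker and little box have not moved in the top view. The hand is clear, with its force reading near zero.

**Checks that disagreed:**
- **Knob radius:** In the scene camera the knob came out at 50 to 51 mm from the crank axis instead of 55.
- **Hand's circle:** It read about 1 to 2 mm off centre. I put both down to calibration error.
- **Standing force:** The grip showed only 10.4 N once it stopped turning, as your notes said it would.

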